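# Weight pot onto the glued pile

### The job

The blanks stacked on the plywood board have just been glued and need weighting down. Swing the fallen handle of the steel weight pot up to the upright while the pot stays in its stand, then lift the pot off the stand and set it down gently, upright and centred, on top of the pile. Keep the pot from tipping over on the way, and leave the tape roll, the caliper and the drill where they are.

Things in the scene. Friction and masses are not known exactly. Their poses are not given: they have to be found in the camera images.
- stand_seat (a point): Centre of the seat of the pot's stand: a dark steel round stand fixed to the bench (foot 124 mm across, column 44 mm, shallow tray 112 mm across at the top). The seat on which the pot stands is 60 mm above the bench; a rim 12 mm high and 100 mm across inside surrounds it. Its z axis is up.
- pot_center (a point): Centre of the weight pot, half-way up: a closed, plain steel cylinder, 90 mm in diameter and 90 mm high, about 0.75 kg with its handle (varies by a fifth). At the start it stands in the stand's tray with 5 mm of play all round. Own z axis up; its y axis is parallel to the axis of the handle's hinge, which passes 27 mm above this point.
- bail (a joint): Hinge of the wire handle: 0 rad upright, positive leaning to the pot's own +x side (a positive turn about the pot's y axis); range -1.3 to 1.3, starts at 0.55 to 0.95. It stays where it is left (friction 0.04 N m, 0.5 to 0.7 N at the grip, square to the bail); a hard sideways push tips the pot instead.
- bail_grip (a point): Middle of the handle's grip: a black round bar 16 mm thick and 60 mm long, parallel to the hinge axis and 85 mm from it (with the handle upright, 112 mm straight above the pot's centre). The point's y axis runs along the bar. The wire sides of the bail, 6 mm thick, slope down from the bar's ends to the two sides of the pot, 53 mm from its middle.
- board_center (a point): Centre of the upper face of the plywood board, 180 x 160 mm and 12 mm thick, fixed to the bench. On it, with the same centre and directions, lies the firm pile of square bare-metal blanks, 128 mm wide, which does not shift. The pile's height differs each time and is not reported: its top lies 16 to 56 mm above the bench, so feel for it when setting down.
- tape: A roll of masking tape lying flat, 92 mm across, 30 mm high; origin at the centre of its underside. To be left alone.
- caliper: A steel caliper lying flat, 200 mm long, 60 mm wide at its jaws, 10 mm high; origin under its middle, x along it. To be left alone.
- drill: A cordless drill standing on its battery, about 190 mm high and 190 mm long, 1.3 kg; origin at the centre of its underside, nose towards its own -x. To be left alone.
There are look-alikes about, which are no part of the job. Leave any purple or turquoise look-alike of the part that bears board_center alone.

How it is judged:
By the outcome, as a careful person would: the job done as asked, in the order asked, and still so for the second after the job is handed in, with the robot touching nothing.
It also fails if it takes over 51 s, if anything falls off the work surface, if the arm or the gripper's body presses on something with over 40 N, if the wrist force passes 120 N, or if a joint passes its speed limit or range.

### The arm

A 6-joint arm with a two-finger parallel gripper is mounted at the origin on the work surface. World frame = base frame: x ahead of the robot, y to its left, z up, the work surface at z = 0. Lengths are in m, angles in rad, forces in N, time in s.
With the tool pointing down it reaches from about 0.3 to 0.825 m from the base axis. Payload 5.4 kg.
Tool frame: the origin (TCP) lies on the centre line of the jaws, within the pads' length; the fingertips stand 11 mm ahead of it and the grasp point (between the pads) lies 8 mm behind it; z points along the fingers, y is the direction in which the jaws open and shut (so a half turn about z gives the same grasp; the last joint's range is limited). The gripper opens to 92 mm and grips with 3 to 60 N. Pads are 20 mm wide; open, the fingers measure 128 mm over their backs; the gripper's body (75 mm by 189 mm) begins 69 mm behind the grasp point.
Start: joints at [0.935, 0.158, 1.597, -0, 1.386, -0.21], TCP at [0.238, 0.524, 0.193] pointing down, gripper open.
Joint ranges: [-2.91, 2.91], [-0.94, 2.29], [0.18, 2.7], [-1.29, 4.43], [0.17, 2.64], [-3, 3]. Speed limits (rad/s): [2.57, 2.57, 3.14, 3.14, 3.14, 3.14].

### API

Orientations are given as a unit quaternion [x, y, z, w].
In Python, from rig import * gives the robot as it stands.
- The arm moves only by the tool step_arm, never from a script. Its arguments are lists of equal length, an entry for each row: "turn": the turn, a rotation vector about the tool's x, y, z in degrees, a list of three; "translation": the shift along the tool's x, y, z in m, a list of three; "hand": the closure, from -1 (fully open) to 1 (shut). A call has 1 to 12 rows; each row shifts and turns the commanded pose from where the row before left it, along the tool's axes as they then stand; what a row does not reach is not made up. A row lasts 1/10 s, in which the tool goes at most 50 mm and 8.59 degrees, less where a joint would pass 70% of its speed; a pose out of reach is approached as far as the arm can. A call with a gripper value outside its range is refused whole. The fingers move at their own pace and stop on an object; "squeeze" is the grip in N (left out, the last holds). Time passes only in rows, so rows that do not move let the fingers close. It gives the time, the measured TCP pose, the force and the opening at its end, in the units of the state.
- state(): the state, without advancing time (a new reading comes with each control period).
- read_camera(name): name is "side" or "top"; returns the picture (400x640x3 uint8, red, green, blue); there is no depth.
- camera_model(name): a dict with "fx", "fy", "cx", "cy" (pixels), "R" (3x3) and "t" (3): a world point X has camera coordinates R X + t. Camera axes: x right, y down, z forward; pixel columns grow to the right and rows downward; lengths in m; the calibration is good to about 2 mm. A picture is of the moment at which its call begins. camera_model takes no time and is no camera call.
- hand_in(): hands the job in, once; it reports no verdict.
The state is a dict: "time_s": time; "joints": joint angles; "joint_vel": joint speeds; "joint_torque": joint torques, N m; "position": TCP position; "tcp_rot": TCP orientation; "wrist_force": force on the tool from outside, world axes, zero at the start; "ft_torque": the same for the moment, N m; "width": finger opening in m.
Only numpy, scipy, OpenCV 4.12 (cv2) and the standard library are available. Lean on these libraries where they do the work, as an engineer would, in place of code of your own. Each camera call takes 0.05 s, during which the arm holds its last target. There are 200 camera calls.

## Working session

There is one attempt and no reset: what is moved stays moved. The work goes in short steps, Python scripts to look and compute and a tool call to move; the robot and the scene stay as the last step left them, time stands still between calls to the robot, and variables do not carry over. Pictures are saved under pics/ and viewed, about 8 in all and at most 12, crops included, and the job is handed in when it is done.

Besides the shell and the picture viewer there is one more tool, called after "Emit:" by a JSON object that holds its "fn" and its "kwargs", one argument or row to a line. step_arm: Moves the arm, as the interface text tells. Its arguments: {"type":"object","properties":{"turn":{"type":"array"},"translation":{"type":"array"},"hand":{"type":"array"},"squeeze":{"type":"number"}},"required":["turn","translation","hand"]}

```bash
mkdir -p pics; python3 - <<'E'
from rig import *
import cv2
for n in("top","side"):
    cv2.imwrite(f"pics/{n}0.png",read_camera(n)[:,:,::-1]); print(n,camera_model(n))
print(state())
E
```

```text
top {'fx': 484.0465051598419, 'fy': 484.0465051598419, 'cx': 324.4424711197842, 'cy': 200.0460671707129, 'R': array([[-0.01628561, -0.99981285, -0.01044199],
       [-0.9868578 ,  0.01775203, -0.16061306],
       [ 0.16076837,  0.00768907, -0.98696221]]), 't': array([0.11725989, 0.60048888, 1.45468752])}
side {'fx': 382.2713582593835, 'fy': 382.2713582593835, 'cx': 317.5466175389093, 'cy': 202.9547495252199, 'R': array([[ 0.7215063 , -0.69237304, -0.0069448 ],
       [-0.53436938, -0.55042002, -0.64147266],
       [ 0.44031582,  0.46653765, -0.76711446]]), 't': array([-0.36964011,  0.45383396,  0.89650503])}
{'time_s': 0.1, 'joints': array([ 9.34918619e-01,  1.58958702e-01,  1.59808651e+00,  1.01162209e-05,
        1.38620028e+00, -2.10087426e-01]), 'joint_vel': array([-8.50631211e-05, -9.23010059e-05, -2.97636602e-03, -8.26997993e-04,
       -7.89547056e-04, -6.60068234e-05]), 'joint_torque': array([-2.70050868e-04, -3.86502171e+01, -3.22960353e+01,  7.02541438e-02,
        3.40207340e-02, -1.40195823e-05]), 'position': array([0.23714916, 0.52316952, 0.19204267]), 'tcp_rot': array([ 2.11291398e-01,  9.77422765e-01, -7.51544479e-04, -3.43763167e-04]), 'wrist_force': array([-0.48677567, -0.88302363,  0.00406672]), 'ft_torque': array([-0.05886481,  0.04249149, -0.04574221]), 'width': 0.09165829940696264}
```

View pics/top0.png

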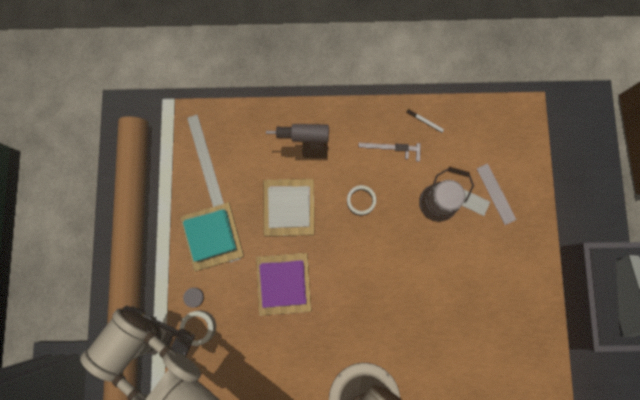

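View pics/side0.png

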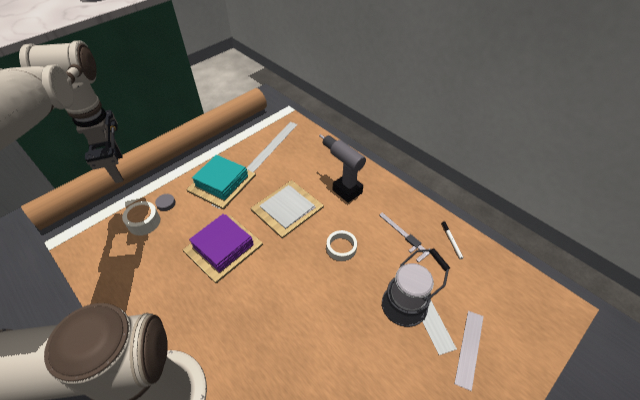

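Both pictures show the whole bench. Candidates for the pile board are bare metal at top (289,207), turquoise at (212,237) and purple at (284,284); I choose the bare-metal one. The only pot with a bail is at top (447,195), or side (412,285). Next I'll check both choices in one close crop.

```bash
python3 - <<'E'
import cv2,numpy as np
t=cv2.imread("pics/top0.png");s=cv2.imread("pics/side0.png")
def c(im,u,v,w,h,k): return cv2.resize(im[v:v+h,u:u+w],None,fx=k,fy=k,interpolation=cv2.INTER_CUBIC)
a=np.vstack([np.hstack([c(t,415,160,66,50,6)[:300,:396],c(s,375,240,80,60,5)[:300]]),
 np.hstack([c(t,256,172,66,50,6)[:300,:396],c(s,247,178,80,60,5)])])
cv2.imwrite("pics/crop1.png",a);print(a.shape)
E
```

```text
(600, 796, 3)
```

View pics/crop1.png

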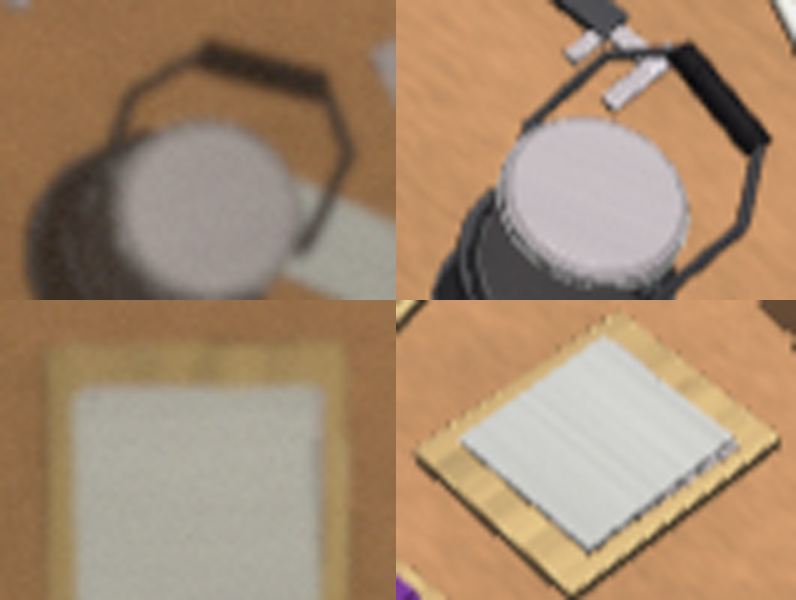

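```bash
cat > h.py <<'E'
import numpy as np
from scipy.optimize import least_squares
from rig import *
M={n:camera_model(n) for n in("top","side")}
def proj(n,X):
    m=M[n];c=m["R"]@np.asarray(X,float)+m["t"];return np.array([m["fx"]*c[0]/c[2]+m["cx"],m["fy"]*c[1]/c[2]+m["cy"]])
def tri(a,b):
    r=least_squares(lambda X:np.r_[proj("top",X)-a,proj("side",X)-b],[.5,0,.05]);return r.x.round(4),r.fun.round(2)
def onz(n,p,z): 
    r=least_squares(lambda q:proj(n,[q[0],q[1],z])-p,[.5,0]);return r.x.round(4)
T=lambda x,y,u,v:(np.array([x,y])+.5)/6-.5+[u,v]
S=lambda x,y,u,v:(np.array([x,y])+.5)/5-.5+[u,v]
E
python3 - <<'E'
from h import *
A=(415,160);B=(375-79.2,240) # side crops begin at x=396
print("lid",tri(T(208,208,*A),S(594,196,*B)),onz("top",T(208,208,*A),.15),onz("side",S(594,196,*B),.15))
for a,b in (((205,53),(685,52)),((325,86),(765,142))): print("grip",tri(T(*a,*A),S(*b,*B)))
C=(256,172-50);D=(247-79.2,178-60)
for a,b in (((73,387),(603,335)),((322,387),(733,440))): print("pile",tri(T(*a,*C),S(*b,*D)))
for b in ((615,315),(778,440),(575,597),(415,455)): print("board",onz("side",S(*b,*D),.012))
for a in ((46,343),(347,343)): print("boardtop",onz("top",T(*a,*C),.012))
for b in ((603,335),(733,440),(588,550),(460,440)): print("pile",[onz("side",S(*b,*D),h) for h in(.016,.03,.045)])
E
```

```text
lid (array([ 0.5961, -0.2556,  0.143 ]), array([-0.43,  0.52,  0.55, -0.12])) [ 0.5965 -0.2552] [ 0.5909 -0.2563]
grip (array([ 0.6636, -0.2476,  0.1893]), array([-0.16,  0.18,  0.2 , -0.04]))
grip (array([ 0.6467, -0.303 ,  0.1919]), array([ 0.05, -0.05, -0.06,  0.01]))
pile (array([0.6543, 0.2893, 0.0134]), array([-0.44,  0.78,  0.93, -0.23]))
pile (array([0.6508, 0.1564, 0.0189]), array([-0.48,  0.78,  0.91, -0.22]))
board [0.6704 0.3002]
board [0.6729 0.1415]
board [0.4966 0.139 ]
board [0.4946 0.297 ]
boardtop [0.6813 0.3026]
boardtop [0.6783 0.1415]
pile [array([0.6498, 0.2888]), array([0.642 , 0.2784]), array([0.6337, 0.2673])]
pile [array([0.6496, 0.1596]), array([0.6418, 0.1511]), array([0.6334, 0.1419])]
pile [array([0.5239, 0.1581]), array([0.5179, 0.1496]), array([0.5115, 0.1405])]
pile [array([0.5218, 0.2836]), array([0.5159, 0.2733]), array([0.5095, 0.2622])]
```

The lid centre is about (0.594, -0.256). The grip centre is about (0.655, -0.275, 0.191), which gives a bail angle of about 0.83 and a hinge yaw of about -17°. The board is at about (0.585, 0.221) and the pile top at about 16–19 mm. First I'll turn the tool and rise.

Emit:
{"fn": "step_arm", "kwargs": {
  "turn": [
    [0,0,6.9],
    [0,0,6.9],
    [0,0,6.9],
    [0,0,6.9],
    [0,0,6.9],
    [0,0,6.9],
    [0,0,6.9],
    [0,0,6.9],
    [0,0,6.9],
    [0,0,6.9],
    [0,0,6.9],
    [0,0,6.9]
  ],
  "translation": [
    [0,0,-0.01],
    [0,0,-0.01],
    [0,0,-0.01],
    [0,0,-0.01],
    [0,0,-0.01],
    [0,0,-0.01],
    [0,0,-0.01],
    [0,0,-0.01],
    [0,0,-0.01],
    [0,0,-0.01],
    [0,0,-0.01],
    [0,0,-0.01]
  ],
  "hand": [-1,-1,-1,-1,-1,-1,-1,-1,-1,-1,-1,-1]
}}

```text
time_s: 1.3
position: [0.2373, 0.5234, 0.3127]
tcp_rot: [0.806, 0.591, -0.001, 0.0]
wrist_force: [0.1, -0.4, -1.1]
width: 0.0918
```

```bash
cat >> h.py <<'E'
from scipy.spatial.transform import Rotation as Ro
def to(p):
    s=state();R=Ro.from_quat(s["tcp_rot"]);d=R.inv().apply(np.array(p)-s["position"])
    print("t",round(s["time_s"],2),"pos",s["position"].round(4),"F",s["wrist_force"].round(2),"w",s["width"].round(4),"y",R.apply([0,1,0]).round(3),"z",R.apply([0,0,1]).round(3),"delta tool",d.round(4))
E
python3 -c "
from h import *
to([.655,-.275,.30])"
```

```text
Traceback (most recent call last):
  File "h.py", line 16, in to
    print("t",round(s["time_s"],2),"pos",s["position"].round(4),"F",s["wrist_force"].round(2),"w",s["width"].round(4),"y",R.apply([0,1,0]).round(3),"z",R.apply([0,0,1]).round(3),"delta tool",d.round(4))
                                                                                                  ^^^^^^^^^^^^^^^^
AttributeError: 'float' object has no attribute 'round'
```

Emit:
{"fn": "step_arm", "kwargs": {
  "turn": [
    [0,0,0],
    [0,0,0],
    [0,0,0],
    [0,0,0],
    [0,0,0],
    [0,0,0],
    [0,0,0],
    [0,0,0],
    [0,0,0],
    [0,0,0],
    [0,0,0],
    [0,0,0]
  ],
  "translation": [
    [-0.0265,0.0265,0],
    [-0.0265,0.0265,0],
    [-0.0265,0.0265,0],
    [-0.0265,0.0265,0],
    [-0.0265,0.0265,0],
    [-0.0265,0.0265,0],
    [-0.0265,0.0265,0],
    [-0.0265,0.0265,0],
    [-0.0265,0.0265,0],
    [-0.0265,0.0265,0],
    [-0.0265,0.0265,0],
    [-0.0265,0.0265,0]
  ],
  "hand": [-1,-1,-1,-1,-1,-1,-1,-1,-1,-1,-1,-1]
}}

```text
time_s: 2.5
position: [0.4475, 0.1244, 0.3125]
tcp_rot: [0.805, 0.593, -0.0, -0.0]
wrist_force: [1.1, 0.5, 0.8]
width: 0.0921
```

Emit:
{"fn": "step_arm", "kwargs": {
  "turn": [
    [0,0,0],
    [0,0,0],
    [0,0,0],
    [0,0,0],
    [0,0,0],
    [0,0,0],
    [0,0,0],
    [0,0,0],
    [0,0,0],
    [0,0,0],
    [0,0,0],
    [0,0,0]
  ],
  "translation": [
    [-0.0265,0.0265,0],
    [-0.0265,0.0265,0],
    [-0.0265,0.0265,0],
    [-0.0265,0.0265,0],
    [-0.0265,0.0265,0],
    [-0.0265,0.0265,0],
    [-0.0265,0.0265,0],
    [-0.0265,0.0265,0],
    [-0.0265,0.0265,0],
    [-0.0265,0.0265,0],
    [-0.0265,0.0265,0],
    [-0.0265,0.0265,0]
  ],
  "hand": [-1,-1,-1,-1,-1,-1,-1,-1,-1,-1,-1,-1]
}}

```text
time_s: 3.7
position: [0.6573, -0.2732, 0.3121]
tcp_rot: [0.805, 0.593, -0.0, -0.001]
wrist_force: [0.8, -0.6, 0.4]
width: 0.0919
```

```bash
sed -i 's/s\["width"\].round(4)/round(s["width"],4)/' h.py
python3 - <<'E'
from h import *
import cv2
to([.655,-.275,.30])
t=read_camera("top")[:,:,::-1];s=read_camera("side")[:,:,::-1]
cv2.imwrite("pics/t1.png",t);cv2.imwrite("pics/s1.png",s)
c=lambda im,u,v,w,h,k:cv2.resize(im[v:v+h,u:u+w],None,fx=k,fy=k,interpolation=cv2.INTER_CUBIC)
a=np.hstack([c(t,415,140,66,80,6),c(s,375,196,80,96,5)])
cv2.imwrite("pics/crop2.png",a)
E
```

```text
t 3.7 pos [ 0.6573 -0.2732  0.3121] F [ 0.77 -0.62  0.44] w 0.0919 y [ 0.955 -0.296 -0.001] z [-0.001  0.001 -1.   ] delta tool [-0.0024 -0.0017  0.0121]
```

View pics/crop2.png

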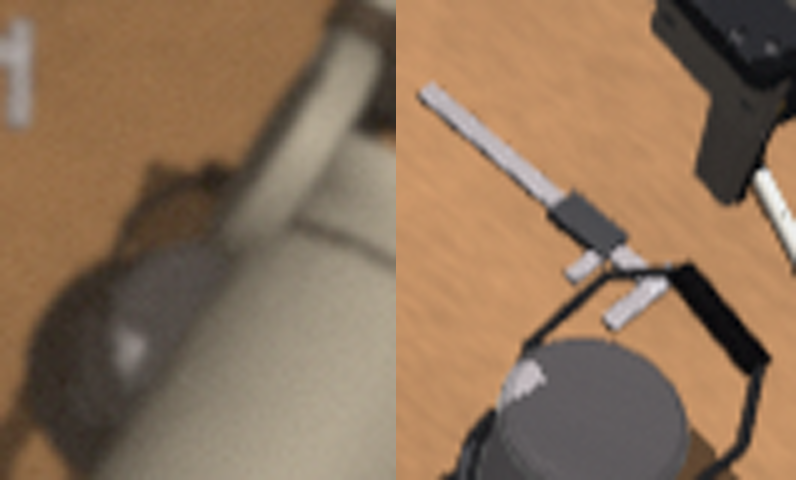

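The side view at crop (390–796) shows the bail unchanged, with the grip at crop (725,318). The arm hides it in the top view. I'll descend open around the bar, then narrow the jaws to about 30 mm.

Emit:
{"fn": "step_arm", "kwargs": {
  "turn": [
    [0,0,0],
    [0,0,0],
    [0,0,0],
    [0,0,0],
    [0,0,0],
    [0,0,0],
    [0,0,0],
    [0,0,0],
    [0,0,0],
    [0,0,0],
    [0,0,0],
    [0,0,0]
  ],
  "translation": [
    [-0.0024,-0.0017,0.02],
    [0,0,0.02],
    [0,0,0.02],
    [0,0,0.02],
    [0,0,0.02],
    [0,0,0.015],
    [0,0,0.01],
    [0,0,0],
    [0,0,0],
    [0,0,0],
    [0,0,0],
    [0,0,0]
  ],
  "hand": [-1,-1,-1,-1,-1,-1,-1,-1,0,0.2,0.2,0.2],
  "squeeze": 4
}}

```text
time_s: 5.0
position: [0.6551, -0.2739, 0.1887]
tcp_rot: [0.805, 0.593, 0.0, 0.001]
wrist_force: [0.5, -0.1, 0.6]
width: 0.0622
```

```bash
python3 - <<'E'
from h import *
import cv2
to([.655,-.275,.185])
s=read_camera("side")[:,:,::-1]
print(proj("side",[.655,-.275,.19]))
cv2.imwrite("pics/crop3.png",cv2.resize(s[210:310,370:490],None,fx=5,fy=5,interpolation=cv2.INTER_CUBIC))
E
```

```text
t 5.0 pos [ 0.6551 -0.2739  0.1887] F [ 0.53 -0.14  0.63] w 0.0622 y [ 0.955 -0.296  0.001] z [ 0.001 -0.001 -1.   ] delta tool [-0.001   0.0003  0.0037]
[440.10581284 258.90142908]
```

View pics/crop3.png

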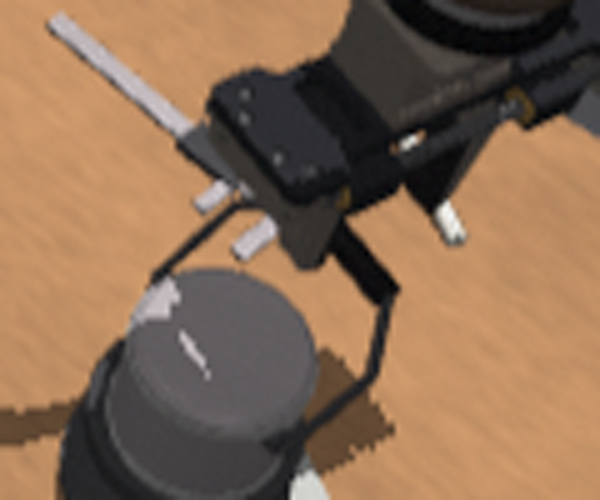

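The bar lies between the jaws, with the inner finger at crop (310,240) and the outer one at (430,200). I'll narrow the jaws and sweep along the arc.

Emit:
{"fn": "step_arm", "kwargs": {
  "turn": [
    [0,0,0],
    [0,0,0],
    [0,0,0],
    [0,0,0],
    [0,0,0],
    [0,0,0],
    [0,0,0],
    [0,0,0],
    [0,0,0],
    [0,0,0],
    [0,0,0],
    [0,0,0]
  ],
  "translation": [
    [0,0,0],
    [0,0,0],
    [0,0,0],
    [0,0,0],
    [0,-0.004,0],
    [0,-0.004,0],
    [0,-0.004,-0.001],
    [0,-0.004,-0.002],
    [0,-0.004,-0.003],
    [0,-0.004,-0.002],
    [0,-0.004,-0.002],
    [0,-0.004,-0.002]
  ],
  "hand": [0.35,0.35,0.35,0.35,0.35,0.35,0.35,0.35,0.35,0.35,0.35,0.35]
}}

```text
time_s: 6.25
position: [0.6238, -0.2642, 0.2002]
tcp_rot: [0.805, 0.593, 0.0, 0.0]
wrist_force: [0.0, 0.7, 0.4]
width: 0.0299
```

Emit:
{"fn": "step_arm", "kwargs": {
  "turn": [
    [0,0,0],
    [0,0,0],
    [0,0,0],
    [0,0,0],
    [0,0,0],
    [0,0,0],
    [0,0,0],
    [0,0,0],
    [0,0,0],
    [0,0,0]
  ],
  "translation": [
    [0,-0.004,-0.002],
    [0,-0.004,-0.002],
    [0,-0.004,-0.001],
    [0,-0.004,-0.001],
    [0,-0.004,-0.001],
    [0,-0.004,-0.001],
    [0,-0.004,-0.001],
    [0,-0.003,0],
    [0,0,0],
    [0,0,0]
  ],
  "hand": [0.35,0.35,0.35,0.35,0.35,0.35,0.35,0.35,0.35,0.35]
}}

```text
time_s: 7.25
position: [0.5945, -0.2551, 0.2089]
tcp_rot: [0.805, 0.593, 0.0, -0.0]
wrist_force: [-0.1, -0.6, -1.1]
width: 0.0301
```

```bash
python3 - <<'E'
from h import *
import cv2
to([.595,-.256,.210])
s=read_camera("side")[:,:,::-1]
print(proj("side",[.595,-.256,.15]),proj("side",[.595,-.256,.217]))
cv2.imwrite("pics/crop4.png",cv2.resize(s[220:320,360:480],None,fx=5,fy=5,interpolation=cv2.INTER_CUBIC))
E
```

```text
t 7.25 pos [ 0.5945 -0.2551  0.2089] F [-0.14 -0.65 -1.12] w 0.0301 y [ 0.955 -0.296  0.   ] z [ 0.  0. -1.] delta tool [-0.0007  0.0007 -0.0011]
[415.12672966 277.65998053] [420.67044554 263.23185852]
```

View pics/crop4.png

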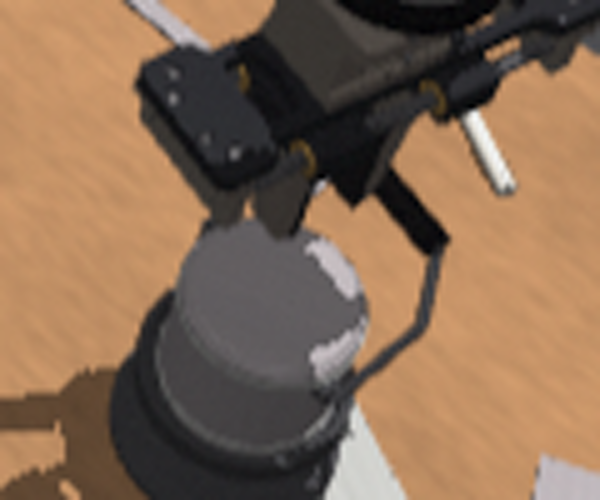

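```bash
python3 - <<'E'
from h import *
def P(tcp,w,o):
    x=np.array([.296,.955,0]);y=np.array([.955,-.296,0])
    for sgn in(-1,1):
        for a in(-.01,.01):
            for b in (w/2,w/2+.018):
                print("outer" if sgn>0 else "inner",a,b,((proj("side",np.array(tcp)+x*a+y*sgn*b-[0,0,.011])-o)*5).round())
P([.5945,-.2551,.2089],.030,[360,220]); print(); P([.6551,-.2739,.1887],.0622,[370,210])
E
```

```text
inner -0.01 0.015 [279. 267.]
inner -0.01 0.033 [247. 283.]
inner 0.01 0.015 [254. 233.]
inner 0.01 0.033 [221. 248.]
outer -0.01 0.015 [332. 241.]
outer -0.01 0.033 [364. 226.]
outer 0.01 0.015 [306. 208.]
outer 0.01 0.033 [337. 193.]

inner -0.01 0.0311 [303. 298.]
inner -0.01 0.0491 [272. 314.]
inner 0.01 0.0311 [277. 266.]
inner 0.01 0.0491 [247. 280.]
outer -0.01 0.0311 [407. 247.]
outer -0.01 0.0491 [437. 233.]
outer 0.01 0.0311 [381. 216.]
outer 0.01 0.0491 [410. 202.]
```

```bash
python3 - <<'E'
from h import *
import cv2
def P(n,tcp,ang,w,o,k):
    y=np.array([np.cos(ang),np.sin(ang),0]);x=np.array([-y[1],y[0],0])
    for sgn in(-1,1):
        print(sgn,[((proj(n,np.array(tcp)+x*a+y*sgn*b-[0,0,.011])-o)*k).round().astype(int).tolist() for a in(-.01,.01) for b in (w/2,w/2+.018)])
P("side",[.6573,-.2732,.3121],-.30,.092,[375-79.2,196],5)
P("side",[.2371,.5232,.192],1.145,.092,[0,0],1)
P("side",[.2371,.5232,.192],1.145,.092,[80,100],8)
s=cv2.imread("pics/side0.png");t=read_camera("side")[:,:,::-1]
a=np.hstack([cv2.resize(s[100:200,80:130],None,fx=6,fy=6,interpolation=cv2.INTER_CUBIC),cv2.resize(t[210:290,395:455],None,fx=7.5,fy=7.5,interpolation=cv2.INTER_CUBIC)])
P("side",[.2371,.5232,.192],1.145,.092,[80,100],6)
P("side",[.5945,-.2551,.2089],-.3,.030,[395-40,210],7.5)
a=np.clip(a.astype(float)*1.8,0,255).astype(np.uint8)
cv2.imwrite("pics/crop5.png",a)
E
```

```text
-1 [[711, 230], [677, 246], [682, 196], [648, 211]]
1 [[881, 151], [913, 136], [850, 118], [882, 104]]
-1 [[127, 187], [128, 191], [120, 188], [120, 193]]
1 [[126, 165], [126, 161], [119, 167], [119, 163]]
-1 [[379, 692], [381, 728], [320, 707], [321, 743]]
1 [[372, 520], [370, 488], [315, 533], [314, 501]]
-1 [[284, 519], [286, 546], [240, 530], [241, 557]]
1 [[279, 390], [278, 366], [236, 400], [236, 376]]
-1 [[456, 475], [408, 499], [418, 424], [370, 448]]
1 [[536, 437], [583, 414], [497, 387], [544, 364]]
```

View pics/crop5.png

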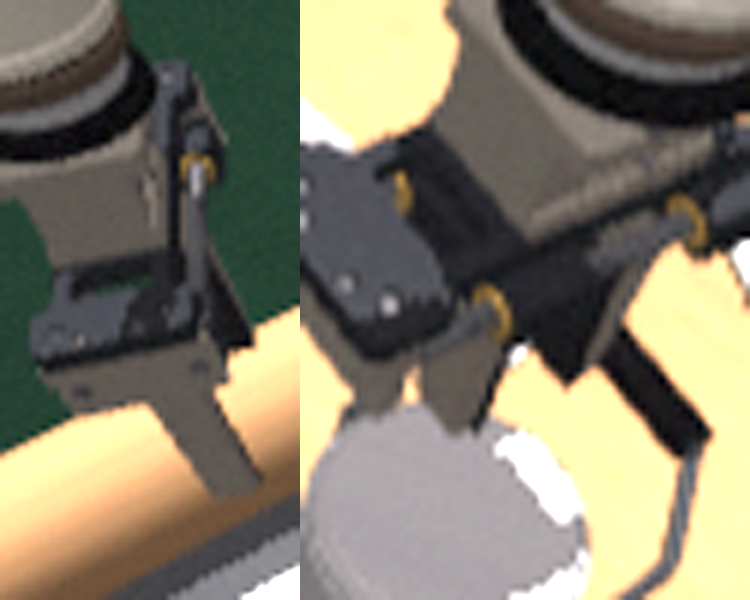

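The bail did not move: its near end is still at side (448,268). The fingers, with tips at crop (455,435) and (570,385), appear about 7 px higher than the reported TCP predicts, so they passed over the bar. I'll fit the size of that tip offset.

```bash
python3 - <<'E'
from h import *
def pt(tcp,ang,a,b,d):
    y=np.array([np.cos(ang),np.sin(ang),0]);x=np.array([-y[1],y[0],0])
    return np.array(tcp)+x*a+y*b+[d[0],d[1],-.011+d[2]]
A=([.5945,-.2551,.2089],-.30);B=([.2371,.5232,.192],1.145)
px=lambda u,v,o,k:(np.array([u,v])+.5)/k-.5+o
obs=[(A,-.01,-1,.015,px(455,435,[355,210],7.5),1),(A,-.01,1,.015,px(570,385,[355,210],7.5),0),
 (B,-.01,-1,.046,px(262,483,[80,100],6),1),(B,.01,-1,.046,px(218,497,[80,100],6),1)]
for th in(.006,.010,.015):
    f=lambda d:np.concatenate([proj("side",pt(*o[0],o[1],o[2]*(o[3]+o[5]*th),d))-o[4] for o in obs])
    r=least_squares(f,[0,0,.0]);r2=least_squares(lambda d:f([0,0,d[0]]),[0.]);print(th,r.x.round(4),r.fun.round(1),"| z only",r2.x.round(4),r2.fun.round(1))
to([.595,-.256,.21]);print(state()["joints"].round(4))
E
```

```text
0.006 [0.0007 0.0002 0.0307] [ 1.2 -0.2 -1.1  0.1  0.1  0.3 -0.2 -0.2] | z only [0.0312] [ 1.1 -0.1 -1.2  0.2 -0.2  0.4 -0.5 -0.2]
0.01 [ 0.0013 -0.0008  0.0338] [ 0.5 -0.1 -0.3 -0.5  0.1  0.6 -0.3  0.1] | z only [0.0339] [-0.2 -0.  -0.9 -0.4 -0.5  0.7 -0.9  0.1]
0.015 [ 0.0021 -0.002   0.0376] [-0.4  0.   0.7 -1.3  0.   1.  -0.4  0.5] | z only [0.0373] [-1.8  0.1 -0.6 -1.2 -1.   1.1 -1.4  0.6]
t 7.35 pos [ 0.5946 -0.2552  0.2088] F [ 0.47 -0.41  0.64] w 0.0299 y [ 0.955 -0.296 -0.   ] z [-0.  0. -1.] delta tool [-0.0007  0.0006 -0.0012]
[-0.5918  0.3335  1.358  -0.      1.4502 -0.2916]
```

The fit is clean: the fingertips really sit about 32 mm higher than the stated TCP implies, with no xy error. I'll go back over the bar, open, and descend about 55 mm so the tips reach about z 0.174.

Emit:
{"fn": "step_arm", "kwargs": {
  "turn": [
    [0,0,0],
    [0,0,0],
    [0,0,0],
    [0,0,0],
    [0,0,0],
    [0,0,0],
    [0,0,0],
    [0,0,0],
    [0,0,0],
    [0,0,0],
    [0,0,0]
  ],
  "translation": [
    [0,0.01,0],
    [0,0.01,0],
    [0,0.01,0],
    [0,0.01,0],
    [0,0.01,0],
    [0,0.013,0],
    [0,0,0],
    [0,0,0],
    [0,0,0.01],
    [0,0,0.01],
    [0,0,0]
  ],
  "hand": [-0.4,-0.4,-0.4,-0.4,-0.4,-0.4,-0.4,-0.4,-0.4,-0.4,-0.4]
}}

```text
time_s: 8.45
position: [0.6532, -0.2729, 0.1859]
tcp_rot: [0.805, 0.593, -0.001, -0.002]
wrist_force: [-0.5, -0.0, -0.9]
width: 0.0646
```

Emit:
{"fn": "step_arm", "kwargs": {
  "turn": [
    [0,0,0],
    [0,0,0],
    [0,0,0],
    [0,0,0],
    [0,0,0],
    [0,0,0]
  ],
  "translation": [
    [0,0,0.01],
    [0,0,0.01],
    [0,0,0.008],
    [0,0,0.007],
    [0,0,0],
    [0,0,0]
  ],
  "hand": [-0.4,-0.4,-0.4,-0.4,-0.4,-0.4]
}}

```text
time_s: 9.05
position: [0.6547, -0.2737, 0.1538]
tcp_rot: [0.805, 0.593, -0.0, -0.0]
wrist_force: [0.9, 0.6, 0.5]
width: 0.0642
```

```bash
python3 - <<'E'
from h import *
import cv2
to([.595,-.256,.175])
s=read_camera("side")[:,:,::-1]
cv2.imwrite("pics/crop6.png",cv2.resize(s[210:310,370:490],None,fx=5,fy=5,interpolation=cv2.INTER_CUBIC))
E
```

```text
t 9.05 pos [ 0.6547 -0.2737  0.1538] F [0.88 0.6  0.53] w 0.0642 y [ 0.955 -0.296 -0.   ] z [-0.  0. -1.] delta tool [-0.0007 -0.0623 -0.0212]
```

View pics/crop6.png

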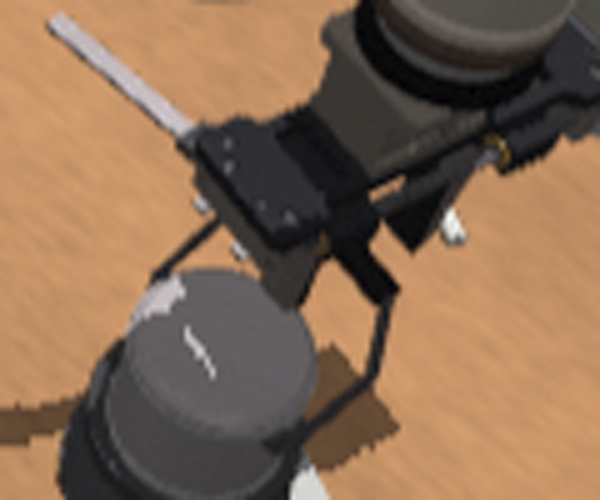

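This shows the inner tip at crop (290,308) and the outer one at (415,250), straddling the bar, and both match z≈0.175. I'll repeat the narrowing and the sweep.

Emit:
{"fn": "step_arm", "kwargs": {
  "turn": [
    [0,0,0],
    [0,0,0],
    [0,0,0],
    [0,0,0],
    [0,0,0],
    [0,0,0],
    [0,0,0],
    [0,0,0],
    [0,0,0],
    [0,0,0],
    [0,0,0],
    [0,0,0]
  ],
  "translation": [
    [0,0,0],
    [0,0,0],
    [0,0,0],
    [0,0,0],
    [0,0,0],
    [0,-0.004,0],
    [0,-0.004,0],
    [0,-0.004,-0.001],
    [0,-0.004,-0.003],
    [0,-0.004,-0.003],
    [0,-0.004,-0.002],
    [0,-0.004,-0.002]
  ],
  "hand": [0.35,0.35,0.35,0.35,0.35,0.35,0.35,0.35,0.35,0.35,0.35,0.35]
}}

```text
time_s: 10.3
position: [0.6271, -0.2652, 0.1648]
tcp_rot: [0.805, 0.593, -0.0, -0.001]
wrist_force: [0.5, 0.4, 0.5]
width: 0.0301
```

Emit:
{"fn": "step_arm", "kwargs": {
  "turn": [
    [0,0,0],
    [0,0,0],
    [0,0,0],
    [0,0,0],
    [0,0,0],
    [0,0,0],
    [0,0,0],
    [0,0,0],
    [0,0,0],
    [0,0,0],
    [0,0,0]
  ],
  "translation": [
    [0,-0.004,-0.002],
    [0,-0.004,-0.002],
    [0,-0.004,-0.002],
    [0,-0.004,-0.002],
    [0,-0.004,-0.001],
    [0,-0.004,-0.001],
    [0,-0.004,-0.001],
    [0,-0.004,0],
    [0,-0.003,0],
    [0,0,0],
    [0,0,0]
  ],
  "hand": [0.35,0.35,0.35,0.35,0.35,0.35,0.35,0.35,0.35,0.35,0.35]
}}

```text
time_s: 11.4
position: [0.5943, -0.255, 0.1757]
tcp_rot: [0.805, 0.593, -0.0, -0.0]
wrist_force: [-0.1, 0.3, -0.1]
width: 0.0294
```

```bash
python3 - <<'E'
from h import *
import cv2
to([.595,-.256,.177])
s=read_camera("side")[:,:,::-1]
cv2.imwrite("pics/crop7.png",cv2.resize(s[210:310,370:490],None,fx=5,fy=5,interpolation=cv2.INTER_CUBIC))
E
```

```text
t 11.4 pos [ 0.5943 -0.255   0.1757] F [-0.09  0.35 -0.11] w 0.0294 y [ 0.955 -0.296 -0.001] z [-0.001  0.    -1.   ] delta tool [-0.0007  0.001  -0.0013]
```

View pics/crop7.png

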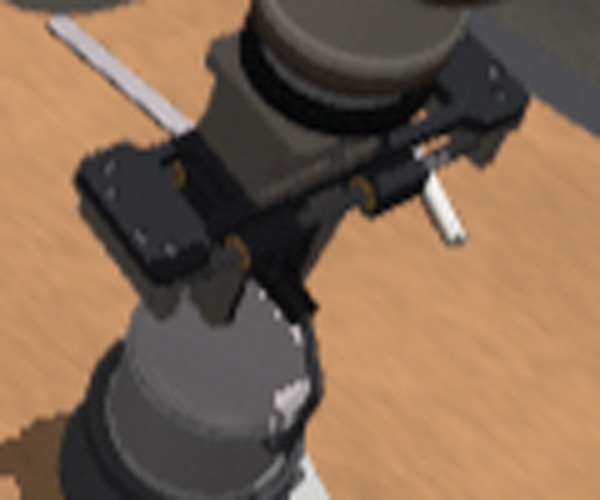

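The bail has swung up, with the bar end at crop (305,310), and the pot is still seated. I'll close gently, then firmly.

Emit:
{"fn": "step_arm", "kwargs": {
  "turn": [
    [0,0,0],
    [0,0,0],
    [0,0,0],
    [0,0,0],
    [0,0,0],
    [0,0,0]
  ],
  "translation": [
    [0,0.001,-0.001],
    [0,0,0],
    [0,0,0],
    [0,0,0],
    [0,0,0],
    [0,0,0]
  ],
  "hand": [0.5,0.6,0.7,1,1,1],
  "squeeze": 5
}}

```text
time_s: 12.05
position: [0.5956, -0.2555, 0.177]
tcp_rot: [0.805, 0.593, 0.0, 0.0]
wrist_force: [1.1, -0.5, 0.5]
width: 0.0154
```

Emit:
{"fn": "step_arm", "kwargs": {
  "turn": [
    [0,0,0],
    [0,0,0],
    [0,0,0],
    [0,0,0]
  ],
  "translation": [
    [0,0,0],
    [0,0,0],
    [0,0,0],
    [0,0,0]
  ],
  "hand": [1,1,1,1],
  "squeeze": 45
}}

```text
time_s: 12.45
position: [0.5956, -0.2555, 0.177]
tcp_rot: [0.805, 0.593, 0.0, 0.0]
wrist_force: [1.1, 0.2, 0.0]
width: 0.0148
```

```bash
python3 - <<'E'
from h import *
import cv2
to([.595,-.256,.25])
s=read_camera("side")[:,:,::-1]
cv2.imwrite("pics/crop8.png",cv2.resize(s[210:310,370:490],None,fx=5,fy=5,interpolation=cv2.INTER_CUBIC))
E
```

```text
t 12.45 pos [ 0.5956 -0.2555  0.177 ] F [1.13 0.18 0.04] w 0.0148 y [ 0.955 -0.296  0.   ] z [ 0. -0. -1.] delta tool [-0.0007 -0.0004 -0.073 ]
```

View pics/crop8.png

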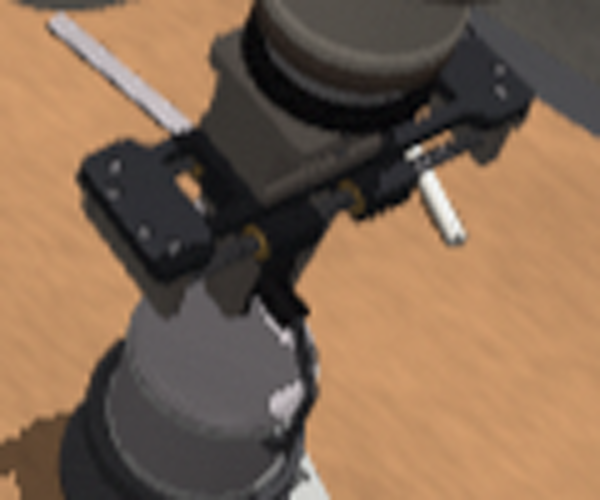

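The jaws have stopped on the bar at 14.8 mm and the bail is upright. I'll lift slowly and measure the board more closely in the first top picture.

Emit:
{"fn": "step_arm", "kwargs": {
  "turn": [
    [0,0,0],
    [0,0,0],
    [0,0,0],
    [0,0,0],
    [0,0,0],
    [0,0,0],
    [0,0,0],
    [0,0,0],
    [0,0,0],
    [0,0,0],
    [0,0,0]
  ],
  "translation": [
    [0,0,-0.001],
    [0,0,-0.002],
    [0,0,-0.003],
    [0,0,-0.004],
    [0,0,-0.005],
    [0,0,-0.005],
    [0,0,-0.005],
    [0,0,-0.004],
    [0,0,-0.003],
    [0,0,-0.001],
    [0,0,0]
  ],
  "hand": [1,1,1,1,1,1,1,1,1,1,1]
}}

```text
time_s: 13.6
position: [0.5955, -0.2554, 0.21]
tcp_rot: [0.805, 0.593, 0.0, 0.0]
wrist_force: [0.4, -0.6, -6.4]
width: 0.0145
```

```bash
python3 - <<'E'
from h import *
import cv2
to([.595,-.256,.25])
t=cv2.imread("pics/top0.png"); hsv=cv2.cvtColor(t,cv2.COLOR_BGR2HSV)
def rect(m,z,k):
    n,l,st,c=cv2.connectedComponentsWithStats(m.astype(np.uint8)); i=l[207,289]
    mm=(l==i).astype(np.uint8)
    r=cv2.minAreaRect(np.argwhere(mm)[:,::-1].astype(np.float32)); print(k,r,"c",onz("top",r[0],z),"corners",[onz("top",p,z) for p in cv2.boxPoints(r)])
pile=hsv[...,1]<60
rect(pile,.018,"pile")
h,s,_=cv2.split(hsv)
print("board/bench hsv",hsv[183,290],hsv[173,290],hsv[207,289])
roi=np.zeros(h.shape,bool);roi[172:245,256:324]=1
rect((((h>=14)|(s<60))&roi),.012,"board")
E
```

```text
t 13.6 pos [ 0.5955 -0.2554  0.21  ] F [ 0.39 -0.58 -6.39] w 0.0145 y [ 0.955 -0.296  0.   ] z [ 0. -0. -1.] delta tool [-0.0007 -0.0003 -0.04  ]
pile ((288.5, 206.5), (41.0, 41.0), 90.0) c [0.5888 0.2214] corners [array([0.6561, 0.2866]), array([0.6537, 0.1557]), array([0.5225, 0.1572]), array([0.5247, 0.2862])]
board/bench hsv [ 18 111 149] [ 14 130 151] [ 26  21 168]
board ((289.5, 208.0), (72.0, 67.0), 90.0) c [0.5848 0.2187] corners [array([0.7039, 0.3261]), array([0.6999, 0.1104]), array([0.4688, 0.114 ]), array([0.4724, 0.3246])]
```

The wrist carries about -6.4 N, so the pot is off the stand. I'll raise it and carry it smoothly to the pile at about (0.587, 0.221).

Emit:
{"fn": "step_arm", "kwargs": {
  "turn": [
    [0,0,0],
    [0,0,0],
    [0,0,0],
    [0,0,0],
    [0,0,0],
    [0,0,0],
    [0,0,0],
    [0,0,0]
  ],
  "translation": [
    [0,0,-0.004],
    [0,0,-0.008],
    [0,0,-0.01],
    [0,0,-0.01],
    [0,0,-0.01],
    [0,0,-0.006],
    [0,0,-0.002],
    [0,0,0]
  ],
  "hand": [1,1,1,1,1,1,1,1]
}}

```text
time_s: 14.4
position: [0.5956, -0.2555, 0.2602]
tcp_rot: [0.805, 0.593, 0.0, 0.0]
wrist_force: [0.2, 0.7, -5.7]
width: 0.015
```

Emit:
{"fn": "step_arm", "kwargs": {
  "turn": [
    [0,0,0],
    [0,0,0],
    [0,0,0],
    [0,0,0],
    [0,0,0],
    [0,0,0],
    [0,0,0],
    [0,0,0],
    [0,0,0],
    [0,0,0],
    [0,0,0],
    [0,0,0]
  ],
  "translation": [
    [0.0047,-0.0015,0],
    [0.0094,-0.0031,0],
    [0.0141,-0.0046,0],
    [0.0188,-0.0062,0],
    [0.0188,-0.0062,0],
    [0.0188,-0.0062,0],
    [0.0188,-0.0062,0],
    [0.0188,-0.0062,0],
    [0.0188,-0.0062,0],
    [0.0188,-0.0062,0],
    [0.0188,-0.0062,0],
    [0.0188,-0.0062,0]
  ],
  "hand": [1,1,1,1,1,1,1,1,1,1,1,1]
}}

```text
time_s: 15.6
position: [0.5916, -0.0458, 0.26]
tcp_rot: [0.805, 0.594, 0.0, 0.0]
wrist_force: [0.4, 0.5, -6.2]
width: 0.0147
```

Emit:
{"fn": "step_arm", "kwargs": {
  "turn": [
    [0,0,0],
    [0,0,0],
    [0,0,0],
    [0,0,0],
    [0,0,0],
    [0,0,0],
    [0,0,0],
    [0,0,0],
    [0,0,0],
    [0,0,0],
    [0,0,0],
    [0,0,0]
  ],
  "translation": [
    [0.0188,-0.0062,0],
    [0.0188,-0.0062,0],
    [0.0188,-0.0062,0],
    [0.0188,-0.0062,0],
    [0.0188,-0.0062,0],
    [0.0188,-0.0062,0],
    [0.0188,-0.0062,0],
    [0.0188,-0.0062,0],
    [0.0188,-0.0062,0],
    [0.0188,-0.0062,0],
    [0.0188,-0.0062,0],
    [0.0141,-0.0046,0]
  ],
  "hand": [1,1,1,1,1,1,1,1,1,1,1,1]
}}

```text
time_s: 16.8
position: [0.587, 0.1871, 0.26]
tcp_rot: [0.805, 0.594, 0.0, -0.0]
wrist_force: [0.7, 0.9, -5.8]
width: 0.0149
```

Emit:
{"fn": "step_arm", "kwargs": {
  "turn": [
    [0,0,0],
    [0,0,0],
    [0,0,0],
    [0,0,0]
  ],
  "translation": [
    [0.0094,-0.0031,0],
    [0.0047,-0.0015,0],
    [0,0,0],
    [0,0,0]
  ],
  "hand": [1,1,1,1]
}}

```text
time_s: 17.2
position: [0.5874, 0.1991, 0.2599]
tcp_rot: [0.805, 0.593, -0.0, 0.0]
wrist_force: [0.4, -0.5, -6.2]
width: 0.0146
```

```bash
python3 - <<'E'
from h import *
to([.587,.2208,.166])
p=np.array([.587,.2208])
# drill battery near edge in top0
for q in((304,158),(327,158)): print("drill",onz("top",q,0.))
E
```

```text
t 17.2 pos [0.5874 0.1991 0.2599] F [ 0.39 -0.49 -6.24] w 0.0146 y [ 0.955 -0.296  0.   ] z [-0.    -0.001 -1.   ] delta tool [ 0.0207 -0.0068  0.0939]
drill [0.7504 0.1717]
drill [0.7489 0.0968]
```

Emit:
{"fn": "step_arm", "kwargs": {
  "turn": [
    [0,0,0],
    [0,0,0],
    [0,0,0],
    [0,0,0],
    [0,0,0],
    [0,0,0],
    [0,0,0],
    [0,0,0],
    [0,0,0],
    [0,0,0],
    [0,0,0],
    [0,0,0]
  ],
  "translation": [
    [0.005,-0.0015,0],
    [0.01,-0.003,0],
    [0.0055,-0.002,0],
    [0,0,0.004],
    [0,0,0.008],
    [0,0,0.012],
    [0,0,0.015],
    [0,0,0.015],
    [0,0,0.012],
    [0,0,0.006],
    [0,0,0.003],
    [0,0,0]
  ],
  "hand": [1,1,1,1,1,1,1,1,1,1,1,1]
}}

```text
time_s: 18.4
position: [0.5872, 0.2212, 0.1848]
tcp_rot: [0.805, 0.593, -0.0, -0.0]
wrist_force: [0.4, 0.1, -6.3]
width: 0.0148
```

```bash
python3 - <<'E'
from h import *
import cv2
to([.587,.2208,.137])
s=read_camera("side")[:,:,::-1]; z=state()["position"][2]-.117
print("lid pred",((proj("side",[.587,.2208,z+.09])-[235,130])*6).round(),"bottom c",((proj("side",[.587,.2208,z])-[235,130])*6).round())
cv2.imwrite("pics/crop9.png",cv2.resize(s[130:240,235:340],None,fx=6,fy=6,interpolation=cv2.INTER_CUBIC)[:600])
E
```

```text
t 18.4 pos [0.5872 0.2212 0.1848] F [ 0.45  0.13 -6.27] w 0.0148 y [ 0.955 -0.296 -0.   ] z [-0. -0. -1.] delta tool [-0.0005 -0.      0.0478]
lid pred [293. 270.] bottom c [306. 390.]
```

View pics/crop9.png

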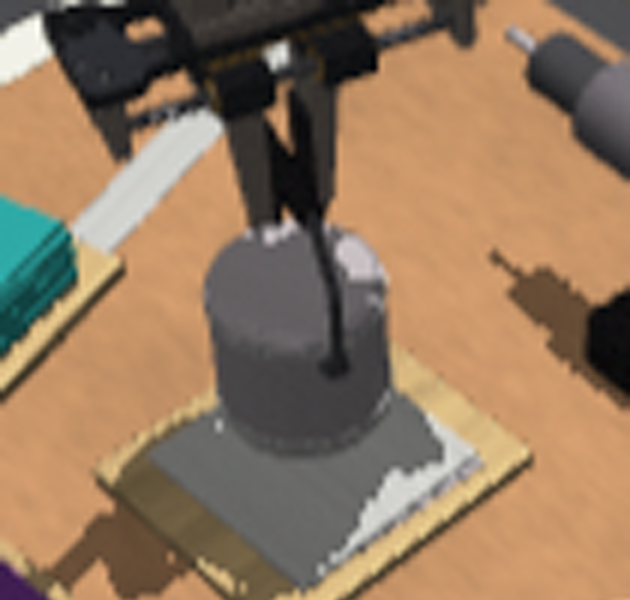

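```bash
python3 - <<'E'
from h import *
a=np.linspace(0,2*np.pi,181)
def ext(c,z):
    q=np.array([proj("side",[c[0]+.045*np.cos(t),c[1]+.045*np.sin(t),z]) for t in a]);return q.min(0),q.max(0)
p=state()["position"];z=p[2]-.117
for zz in(z+.09,z): print([((e-[235,130])*6).round() for e in ext(p[:2],zz)])
# first picture: lid at start vs gripped place
print([((e-[375,240])*5).round() for e in ext([.5955,-.2555],.15)])
E
```

```text
[array([202., 206.]), array([384., 336.])]
[array([220., 326.]), array([392., 455.])]
[array([106., 107.]), array([295., 273.])]
```

The pot hangs upright over the pile. Its base outline (218–390, down to 455) matches the TCP prediction and sits central on the blanks. I'll lower it in small checked steps.

Emit:
{"fn": "step_arm", "kwargs": {
  "turn": [
    [0,0,0],
    [0,0,0],
    [0,0,0],
    [0,0,0],
    [0,0,0],
    [0,0,0],
    [0,0,0]
  ],
  "translation": [
    [0,0,0.002],
    [0,0,0.002],
    [0,0,0.002],
    [0,0,0.002],
    [0,0,0.002],
    [0,0,0.002],
    [0,0,0]
  ],
  "hand": [1,1,1,1,1,1,1]
}}

```text
time_s: 19.15
position: [0.5869, 0.2212, 0.1724]
tcp_rot: [0.805, 0.593, -0.0, -0.0]
wrist_force: [-0.2, 0.2, -6.6]
width: 0.0146
```

Emit:
{"fn": "step_arm", "kwargs": {
  "turn": [
    [0,0,0],
    [0,0,0],
    [0,0,0],
    [0,0,0],
    [0,0,0],
    [0,0,0]
  ],
  "translation": [
    [0,0,0.002],
    [0,0,0.002],
    [0,0,0.002],
    [0,0,0.002],
    [0,0,0.002],
    [0,0,0]
  ],
  "hand": [1,1,1,1,1,1]
}}

```text
time_s: 19.75
position: [0.5869, 0.2212, 0.1624]
tcp_rot: [0.805, 0.593, -0.0, -0.0]
wrist_force: [-0.3, -0.1, -7.1]
width: 0.0149
```

Emit:
{"fn": "step_arm", "kwargs": {
  "turn": [
    [0,0,0],
    [0,0,0],
    [0,0,0],
    [0,0,0],
    [0,0,0],
    [0,0,0]
  ],
  "translation": [
    [0,0,0.002],
    [0,0,0.002],
    [0,0,0.002],
    [0,0,0.001],
    [0,0,0.001],
    [0,0,0]
  ],
  "hand": [1,1,1,1,1,1]
}}

```text
time_s: 20.35
position: [0.587, 0.2212, 0.1547]
tcp_rot: [0.805, 0.593, -0.0, -0.0]
wrist_force: [-0.0, 0.1, -7.2]
width: 0.0147
```

Emit:
{"fn": "step_arm", "kwargs": {
  "turn": [
    [0,0,0],
    [0,0,0],
    [0,0,0],
    [0,0,0],
    [0,0,0]
  ],
  "translation": [
    [0,0,0.001],
    [0,0,0.001],
    [0,0,0.001],
    [0,0,0.001],
    [0,0,0]
  ],
  "hand": [1,1,1,1,1]
}}

```text
time_s: 20.85
position: [0.587, 0.2212, 0.1507]
tcp_rot: [0.805, 0.593, -0.0, -0.0]
wrist_force: [-0.2, 0.8, -6.4]
width: 0.015
```

Emit:
{"fn": "step_arm", "kwargs": {
  "turn": [
    [0,0,0],
    [0,0,0],
    [0,0,0],
    [0,0,0],
    [0,0,0]
  ],
  "translation": [
    [0,0,0.001],
    [0,0,0.001],
    [0,0,0.001],
    [0,0,0.001],
    [0,0,0]
  ],
  "hand": [1,1,1,1,1]
}}

```text
time_s: 21.35
position: [0.587, 0.2212, 0.1466]
tcp_rot: [0.805, 0.593, -0.0, -0.0]
wrist_force: [0.5, 0.2, -6.0]
width: 0.0145
```

Emit:
{"fn": "step_arm", "kwargs": {
  "turn": [
    [0,0,0],
    [0,0,0],
    [0,0,0],
    [0,0,0],
    [0,0,0]
  ],
  "translation": [
    [0,0,0.001],
    [0,0,0.001],
    [0,0,0.001],
    [0,0,0.001],
    [0,0,0]
  ],
  "hand": [1,1,1,1,1]
}}

```text
time_s: 21.85
position: [0.587, 0.2213, 0.1427]
tcp_rot: [0.805, 0.593, -0.0, -0.0]
wrist_force: [-0.2, 0.3, -6.4]
width: 0.0146
```

Emit:
{"fn": "step_arm", "kwargs": {
  "turn": [
    [0,0,0],
    [0,0,0],
    [0,0,0],
    [0,0,0]
  ],
  "translation": [
    [0,0,0.001],
    [0,0,0.001],
    [0,0,0.001],
    [0,0,0]
  ],
  "hand": [1,1,1,1]
}}

```text
time_s: 22.25
position: [0.587, 0.2212, 0.1397]
tcp_rot: [0.805, 0.593, -0.0, -0.0]
wrist_force: [-0.4, -0.5, -6.4]
width: 0.0145
```

Emit:
{"fn": "step_arm", "kwargs": {
  "turn": [
    [0,0,0],
    [0,0,0],
    [0,0,0]
  ],
  "translation": [
    [0,0,0.001],
    [0,0,0.001],
    [0,0,0]
  ],
  "hand": [1,1,1]
}}

```text
time_s: 22.55
position: [0.587, 0.2212, 0.1377]
tcp_rot: [0.805, 0.593, -0.0, -0.0]
wrist_force: [-0.6, 0.1, -5.8]
width: 0.0144
```

Emit:
{"fn": "step_arm", "kwargs": {
  "turn": [
    [0,0,0],
    [0,0,0],
    [0,0,0]
  ],
  "translation": [
    [0,0,0.001],
    [0,0,0.001],
    [0,0,0]
  ],
  "hand": [1,1,1]
}}

```text
time_s: 22.85
position: [0.587, 0.2212, 0.1357]
tcp_rot: [0.805, 0.593, -0.0, -0.0]
wrist_force: [0.4, -1.7, -7.4]
width: 0.0149
```

Emit:
{"fn": "step_arm", "kwargs": {
  "turn": [
    [0,0,0],
    [0,0,0],
    [0,0,0]
  ],
  "translation": [
    [0,0,0.001],
    [0,0,0.001],
    [0,0,0]
  ],
  "hand": [1,1,1]
}}

```text
time_s: 23.15
position: [0.5875, 0.2213, 0.1346]
tcp_rot: [0.805, 0.593, 0.0, 0.0]
wrist_force: [-1.8, -0.1, -2.5]
width: 0.0146
```

Emit:
{"fn": "step_arm", "kwargs": {
  "turn": [
    [0,0,0],
    [0,0,0]
  ],
  "translation": [
    [0,0,0.001],
    [0,0,0]
  ],
  "hand": [1,1]
}}

```text
time_s: 23.35
position: [0.5879, 0.2212, 0.1345]
tcp_rot: [0.805, 0.593, 0.001, 0.001]
wrist_force: [-3.7, -0.5, 4.7]
width: 0.0148
```

Contact is at TCP z 0.1345, so the pile top is about 17–18 mm up. I'll ease the press off, relax the grip, then open.

Emit:
{"fn": "step_arm", "kwargs": {
  "turn": [
    [0,0,0],
    [0,0,0],
    [0,0,0]
  ],
  "translation": [
    [0,0,-0.001],
    [0,0,0],
    [0,0,0]
  ],
  "hand": [1,1,1]
}}

```text
time_s: 23.65
position: [0.5877, 0.2212, 0.1345]
tcp_rot: [0.805, 0.593, 0.001, 0.0]
wrist_force: [-1.4, -1.2, 3.5]
width: 0.0151
```

Emit:
{"fn": "step_arm", "kwargs": {
  "turn": [
    [0,0,0],
    [0,0,0],
    [0,0,0]
  ],
  "translation": [
    [0,0,0],
    [0,0,0],
    [0,0,0]
  ],
  "hand": [1,1,1],
  "squeeze": 8
}}

```text
time_s: 23.95
position: [0.5878, 0.2214, 0.1344]
tcp_rot: [0.805, 0.593, 0.001, 0.0]
wrist_force: [0.8, 0.3, 4.0]
width: 0.016
```

Emit:
{"fn": "step_arm", "kwargs": {
  "turn": [
    [0,0,0],
    [0,0,0],
    [0,0,0],
    [0,0,0],
    [0,0,0],
    [0,0,0]
  ],
  "translation": [
    [0,0,0],
    [0,0,0],
    [0,0,0],
    [0,0,0],
    [0,0,0],
    [0,0,0]
  ],
  "hand": [0.6,0.4,0.3,0.2,0.1,0.1]
}}

```text
time_s: 24.55
position: [0.5871, 0.2213, 0.1338]
tcp_rot: [0.805, 0.593, -0.0, -0.0]
wrist_force: [0.2, -0.3, -0.7]
width: 0.0416
```

Released with no residual force. I'll rise straight up and clear away.

Emit:
{"fn": "step_arm", "kwargs": {
  "turn": [
    [0,0,0],
    [0,0,0],
    [0,0,0],
    [0,0,0],
    [0,0,0],
    [0,0,0],
    [0,0,0],
    [0,0,0],
    [0,0,0],
    [0,0,0]
  ],
  "translation": [
    [0,0,-0.005],
    [0,0,-0.01],
    [0,0,-0.015],
    [0,0,-0.02],
    [0,0,-0.02],
    [0,0,-0.02],
    [0,0,-0.02],
    [0,0,-0.02],
    [0,0,-0.02],
    [0,0,0]
  ],
  "hand": [0.1,0.1,0.1,0.1,0.1,0.1,0.1,0.1,0.1,0.1]
}}

```text
time_s: 25.55
position: [0.5891, 0.2216, 0.2892]
tcp_rot: [0.805, 0.593, 0.004, 0.002]
wrist_force: [-0.5, -0.4, -0.3]
width: 0.0414
```

Emit:
{"fn": "step_arm", "kwargs": {
  "turn": [
    [0,0,0],
    [0,0,0],
    [0,0,0],
    [0,0,0],
    [0,0,0],
    [0,0,0],
    [0,0,0],
    [0,0,0],
    [0,0,0]
  ],
  "translation": [
    [-0.03,-0.01,0],
    [-0.03,-0.01,0],
    [-0.03,-0.01,0],
    [-0.03,-0.01,0],
    [-0.03,-0.01,0],
    [-0.03,-0.01,0],
    [-0.03,-0.01,0],
    [-0.02,-0.01,0],
    [0,0,0]
  ],
  "hand": [0.1,0.1,0.1,0.1,0.1,0.1,0.1,0.1,0.1]
}}

```text
time_s: 26.45
position: [0.4417, 0.0239, 0.2838]
tcp_rot: [0.806, 0.592, -0.0, 0.0]
wrist_force: [-0.1, -0.3, 0.0]
width: 0.0414
```

```bash
python3 - <<'E'
from h import *
import cv2
to([.587,.2208,.3])
s=read_camera("side")[:,:,::-1];t=read_camera("top")[:,:,::-1]
c=lambda im,u,v,w,h,k:cv2.resize(im[v:v+h,u:u+w],None,fx=k,fy=k,interpolation=cv2.INTER_CUBIC)
cv2.imwrite("pics/crop10.png",np.hstack([c(t,256,160,76,100,5),c(s,247,138,82,100,5)]))
a=np.linspace(0,2*np.pi,181)
for n,o in(("top",[256,160]),("side",[247-76,138])):
    for z in(.1075,.0175):
        q=np.array([proj(n,[.587+.045*np.cos(v),.2212+.045*np.sin(v),z]) for v in a]);print(n,z,((q.min(0)-o)*5).round(),((q.max(0)-o)*5).round())
    print("bar",[((proj(n,[.587+k*.0089,.2212+k*.0287,.1745])-o)*5).round() for k in(-1,1)],"pile",[((proj(n,[.587+i*.064,.2212+j*.064,.0175])-o)*5).round() for i,j in((1,1),(1,-1),(-1,-1),(-1,1))])
E
```

```text
t 26.45 pos [0.4417 0.0239 0.2838] F [-0.12 -0.3   0.  ] w 0.0414 y [ 0.954 -0.298  0.   ] z [ 0. -0. -1.] delta tool [ 0.2312  0.08   -0.0162]
top 0.1075 [ 75. 139.] [226. 288.]
top 0.0175 [ 92. 166.] [234. 306.]
bar [array([190., 210.]), array([ 89., 181.])] pile [array([ 62., 138.]), array([263., 134.]), array([265., 334.]), array([ 62., 338.])]
side 0.1075 [497. 190.] [643. 298.]
side 0.0175 [511. 284.] [649. 390.]
bar [array([582., 199.]), array([542., 134.])] pile [array([590., 233.]), array([719., 337.]), array([570., 448.]), array([442., 334.])]
```

View pics/crop10.png

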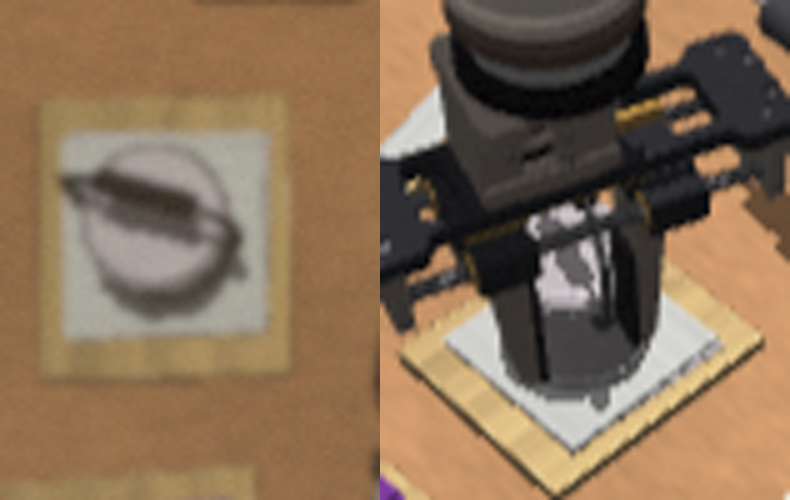

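In the top view (left half) the pot stands at crop (156,217), and the bar runs (95,180)–(195,208), within about 1 px of an upright handle. The pile spans 63–270 by 132–338, concentric with the pot to about 2 mm. In the side view the gripper only passes in front, well clear. Handing in.

```bash
python3 -c "
from rig import *
print(hand_in())"
```

```text
the job is handed in; nothing more can be done
None
```

The pot now stands upright on the bare-metal pile with its handle up, and the job is handed in. I finished at about 26.5 s of the 51 s allowed; no verdict was reported.

- **Handle:** My first sweep passed over the bar and moved nothing. The pictures put the fingertips about 32 mm higher than the stated TCP geometry implies, so I corrected for that. The second sweep swung the handle upright while the pot stayed in its stand.
- **Carry and set-down:** I gripped the bar, lifted the pot and carried it over the pile. I felt contact at a pile height of about 17–18 mm. The force swung from carrying about 6.4 N to pressing about 4.7 N, and lateral force stayed under 4 N. Then I opened the jaws and moved clear.
- **Last checks:** The final top view shows the handle within about 1 px of the predicted upright position and the pot centred on the pile to about 2 mm. The robot was touching nothing.
- **Disagreements:** The two cameras differed by 5–8 mm in x on the raw measurements, so I used a position between them.
- **Not checked:** My moves stayed clear of the tape, caliper and drill. I did not re-measure their positions at the end.

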